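Tap the bottle stoppers home, shortest bottle first

TASK

Three stoppered glass bottles on the inspection tray have their stoppers standing proud: with the fingertips, tap each one lightly on its black rubber cap until the stopper's head sits down on the bottle's lip, the shortest bottle first, then the middle-sized one, the tallest last. Do not pick up, tip or shove any bottle, do not hammer the glass, and leave everything else where it is.

Things in the scene. Friction and masses are not known exactly. Their poses are not given: they have to be found in the camera images.
- tray: Low fixed wooden inspection tray on the table, 290 mm (its x) by 410 mm (its y), rim 26 mm high; its floor is 8 mm above the table. Origin under its centre, z up.
- bottle_small: The shortest and slimmest of the three stoppered bottles of clear glass, loose, standing upright on the tray floor: 48 mm across, its lip 88 mm above its own underside. Origin at the centre of the underside, z up along the bottle.
- stopper_small (a joint): How far the frosted glass stopper of bottle_small has gone down into the neck, in m: near 0 = standing proud with its head about 10 mm off the lip, 0.010 = head down on the lip (stop). It slides stiffly (about 3 N, more when faster), stays where it is left, and stops at the end (hard). Counts as seated above 0.008 (under 2 mm gap). It cannot be drawn out.
- stopper_small_top (a point): Centre of the flat top of the round black rubber cap on that stopper's head (cap 26 mm across, 8 mm high, on a frosted head 30 mm across, 8 mm thick; the cap's top is 114 mm above the bottle's underside when the stopper is fully proud, 104 mm when seated). The cap is soft: it gives about 1 mm per 4 N, at most 5 mm, and springs back. Moves with the stopper.
- bottle_medium: The middle-sized of the three stoppered bottles of clear glass, loose, standing upright on the tray floor: 60 mm across, its lip 113 mm above its own underside. Origin at the centre of the underside, z up along the bottle.
- stopper_medium (a joint): How far the frosted glass stopper of bottle_medium has gone down into the neck, in m: near 0 = standing proud with its head about 10 mm off the lip, 0.010 = head down on the lip (stop). It slides stiffly (about 3 N, more when faster), stays where it is left, and stops at the end (hard). Counts as seated above 0.008 (under 2 mm gap). It cannot be drawn out.
- stopper_medium_top (a point): Centre of the flat top of the round black rubber cap on that stopper's head (cap 30 mm across, 8 mm high, on a frosted head 34 mm across, 8 mm thick; the cap's top is 139 mm above the bottle's underside when the stopper is fully proud, 129 mm when seated). The cap is soft: it gives about 1 mm per 4 N, at most 5 mm, and springs back. Moves with the stopper.
- bottle_large: The tallest and widest of the three stoppered bottles of clear glass, loose, standing upright on the tray floor: 72 mm across, its lip 140 mm above its own underside. Origin at the centre of the underside, z up along the bottle.
- stopper_large (a joint): How far the frosted glass stopper of bottle_large has gone down into the neck, in m: near 0 = standing proud with its head about 10 mm off the lip, 0.010 = head down on the lip (stop). It slides stiffly (about 3 N, more when faster), stays where it is left, and stops at the end (hard). Counts as seated above 0.008 (under 2 mm gap). It cannot be drawn out.
- stopper_large_top (a point): Centre of the flat top of the round black rubber cap on that stopper's head (cap 34 mm across, 8 mm high, on a frosted head 38 mm across, 8 mm thick; the cap's top is 166 mm above the bottle's underside when the stopper is fully proud, 156 mm when seated). The cap is soft: it gives about 1 mm per 4 N, at most 5 mm, and springs back. Moves with the stopper.
- tumbler_a: Glass tumbler standing upside down on the tray, 60 mm across at the bottom, 52 mm at the top, 95 mm tall. Bystander; origin under its centre.
- tumbler_b: Second tumbler, same size, upside down on the tray. Bystander; origin under its centre.
- open_bottle: Small glass bottle without a stopper, 48 mm across, 84 mm tall, on the tray. Bystander; origin under its centre.
- spare_stopper: Spare frosted glass stopper standing on its head on the table, 34 mm across, 36 mm tall. Bystander; origin under its centre.
- tin: Open steel tin on the table, 96 mm across, 85 mm tall. Bystander; origin under its centre.
- brush: Hand brush lying on the table. Bystander; leave it alone.
- abrasive_block: Reddish abrasive block on the table, 90 x 45 x 28 mm. Bystander; origin under its centre.
Mind the look-alikes: they are no part of the job. Leave any yellow look-alike of the bottle_large alone.

How it is judged:
By the outcome, as a careful person would: the job done as asked, in the order asked, and still so for the second after the job is handed in, with the robot touching nothing.
It also fails if it takes over 48 s, if anything falls off the work surface, if the arm or the gripper's body presses on something with over 40 N, if the wrist force passes 120 N, or if a joint passes its speed limit or range.

ROBOT

A 6-joint arm with a two-finger parallel gripper is mounted at the origin on the work surface. World frame = base frame: x ahead of the robot, y to its left, z up, the work surface at z = 0. Lengths are in mm, angles in rad, forces in N, time in s.
With the tool pointing down it reaches from about 425 to 1125 mm from the base axis. Payload 14.9 kg.
Tool frame: the origin (TCP) lies between the finger pads; the fingertips stand 11 mm ahead of it and the grasp point (between the pads) lies 8 mm behind it (ctrl.tip_reach is the distance from the TCP to the fingertips, in mm); z points along the fingers, x is the direction in which the jaws open and shut, and the axes are right-handed (so a half turn about z gives the same grasp; the last joint's range is limited). The gripper opens to 91 mm and grips with 3 to 60 N. Pads are 32 mm wide; open, the fingers measure 118 mm over their backs; the gripper's body (76 mm by 178 mm) begins 60 mm behind the grasp point.
Start: joints at [-1.239, 0.379, 1.734, -0, 1.028, -0.033], TCP at [249.73, -653.952, 224.932] pointing down, gripper open.
Joint ranges: [-2.77, 2.77], [-0.74, 2.19], [0, 2.66], [-1.06, 4.2], [0.31, 2.87], [-3.08, 3.08]. Speed limits (rad/s): [1.89, 1.89, 2.39, 3.14, 3.14, 3.14].

INTERFACE

Orientations are given as a rotation vector (axis times angle).
In Python, from station import ctrl gives the robot as it stands. Calls block until the motion is done:
- ctrl.move_to(position, orientation): joint-space move of the TCP to a pose.
- ctrl.move_linear(position, rot=None, velocity=150, until_force=None): straight line of the TCP; rot=None keeps the orientation; velocity is the mean speed in mm/s. With until_force (N) it stops when the force on the tool has changed by that much, and returns True; else False.
- ctrl.goto_joints(angles): joint-space move.
- ctrl.open() and ctrl.close_gripper(): open the fingers fully, or close them until they stop; the grip force is fixed at half the most.
- ctrl.wait(seconds).
- ctrl.solve_ik(position, orientation): joint angles nearest the present ones, or None.
- ctrl.sense(): the state.
- ctrl.grab_frame(name): name is "scene" or "top" or "wrist"; returns the picture (400x640x3 uint8, red, green, blue); there is no depth.
- ctrl.camera_model(name): a dict with "fx", "fy", "cx", "cy" (pixels), "position" and "orientation" of the camera in the world. Camera axes: x right, y down, z forward; pixel columns grow to the right and rows downward; lengths in mm; the calibration is good to about 2 mm. The wrist camera is an equidistant fisheye: a pixel r from the principal point sees the ray r / f radians off the axis. A picture is of the moment at which its call begins: read the wrist's pose just before it. camera_model takes no time and is no camera call; for the wrist camera it gives the pose at the moment of the call.
A pose or a line that the arm cannot do raises ctrl.IKError and nothing moves.
- ctrl.hand_in(): hands the job in, once; it reports no verdict.
The state is a dict: "t": time; "joints": joint angles; "qvel": joint speeds; "joint_torque": joint torques, N m; "eef_pos": TCP position; "ee_rot": TCP orientation; "contact_force": force on the tool from outside, world axes, zero at the start; "ft_torque": the same for the moment, N m; "finger_gap": opening from 0.0 (shut) to 1.0 (fully open).
Only numpy, scipy, OpenCV 4.12 (cv2) and the standard library are available. Lean on these libraries where they do the work, as an engineer would, in place of code of your own. Each camera call takes 0.05 s, during which the arm holds its last target.

## Working session

There is one attempt and no reset: what is moved stays moved. The work goes in short steps, each a Python script; the robot and the scene stay as the last script left them, time stands still between calls to the robot, and variables do not carry over. Pictures are saved under pics/ and viewed, and the job is handed in when it is done.

```bash
ls; mkdir -p pics
python3 - <<'E'
from station import ctrl
import cv2,json
s=ctrl.sense();print(s['t'],s['eef_pos'],s['ee_rot'],s['contact_force'],s['finger_gap'],ctrl.tip_reach)
for n in("scene","top","wrist"):
    print(n,ctrl.camera_model(n))
    cv2.imwrite(f"pics/{n}0.png",ctrl.grab_frame(n)[:,:,::-1])
E
```

```text
pics
0.0 [ 249.6062478  -653.58137864  224.30432544] [-2.58701324e+00  1.78126306e+00  1.35993665e-03] [ 0.09222913  0.23673962 -0.24091115] 1.0021207560845569 11.0
scene {'fx': 408.0244966431613, 'fy': 408.0244966431613, 'cx': 320.01085926006976, 'cy': 201.26632231954545, 'position': array([ 950.82598684, -552.12041436, 1175.24913678]), 'orientation': array([-2.3969373 , -0.89572032,  0.27868022])}
top {'fx': 487.3771620419207, 'fy': 487.3771620419207, 'cx': 324.34152612907815, 'cy': 199.023045334299, 'position': array([ 400.11385998,   -9.6332736 , 1641.91934999]), 'orientation': array([-2.18897188,  2.18439236, -0.04924268])}
wrist {'fx': 309.70691628693146, 'fy': 309.70691628693146, 'cx': 319.9697332078457, 'cy': 199.89956503071565, 'position': array([ 313.94971156, -630.62044193,  385.24406436]), 'orientation': array([ 2.4146488 , -1.66252755, -0.20740379])}
```

View pics/scene0.png

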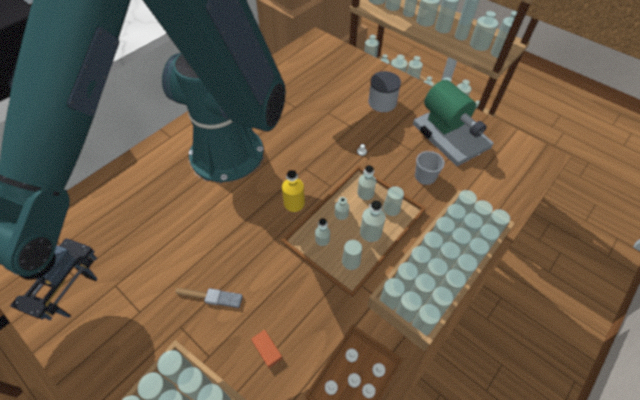

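View pics/top0.png

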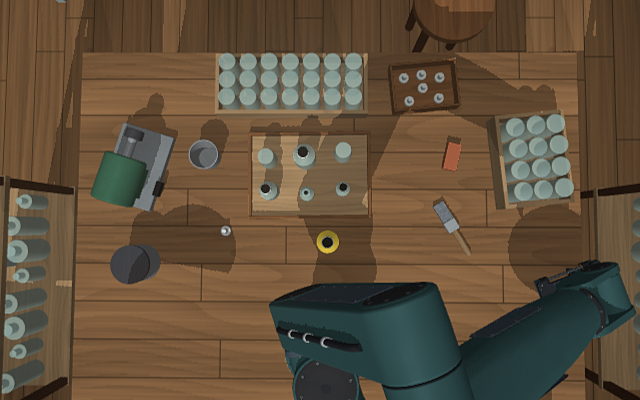

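View pics/wrist0.png

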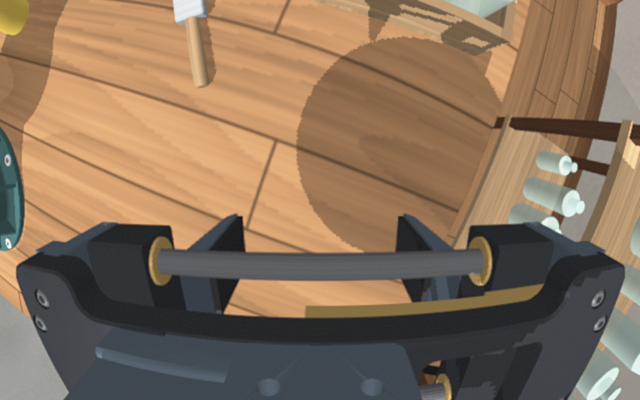

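Candidates with black caps in the top view are (343,187), (265,188), (303,152) and a yellow one at (328,242). The yellow one is off the tray and is the look-alike to leave alone. (307,194) appears to be the open bottle with no stopper. I'll confirm with an enlarged crop and triangulate the caps.

```bash
cat > h.py <<'E'
import numpy as np,cv2
from scipy.spatial.transform import Rotation as R
def ray(m,u,v):
    d=np.array([(u-m['cx'])/m['fx'],(v-m['cy'])/m['fy'],1.]);d=R.from_rotvec(m['orientation']).apply(d)
    return np.array(m['position']),d/np.linalg.norm(d)
def plane(m,u,v,z):
    p,d=ray(m,u,v);return p+d*(z-p[2])/d[2]
def tri(r1,r2):
    A=np.zeros((3,3));b=np.zeros(3)
    for p,d in(r1,r2):
        P=np.eye(3)-np.outer(d,d);A+=P;b+=P@p
    x=np.linalg.solve(A,b)
    return x,[np.linalg.norm((np.eye(3)-np.outer(d,d))@(x-p)) for p,d in(r1,r2)]
def blobs(img,x0,y0,x1,y1,t=45):
    g=img[y0:y1,x0:x1].max(2);n,l,st,c=cv2.connectedComponentsWithStats((g<t).astype(np.uint8))
    return [(c[i]+[x0,y0],st[i][2:5]) for i in range(1,n) if st[i][4]>12]
E
python3 - <<'E'
from h import *
from station import ctrl
t=cv2.imread('pics/top0.png');s=cv2.imread('pics/scene0.png')
for n,im,b in(('top',t,(245,125,375,255)),('scene',s,(270,150,430,300))):
    for c,st in blobs(im,*b): print(n,c.round(1),st)
a=cv2.resize(t[125:255,245:375],(400,400),interpolation=cv2.INTER_CUBIC);b=cv2.resize(s[150:290,280:420],(400,400),interpolation=cv2.INTER_CUBIC)
cv2.imwrite('pics/crop1.png',np.hstack([a,b]))
E
```

```text
top [302.2 151.5] [10 10 71]
top [342.8 186.6] [ 7  8 39]
top [264.8 188.3] [ 8  8 51]
top [327.  241.9] [11 10 74]
scene [369.  168.5] [ 5  4 18]
scene [291.2 173.8] [ 7  7 38]
scene [375.9 204.8] [ 8  7 44]
scene [322.1 221.1] [ 5  5 22]
```

View pics/crop1.png

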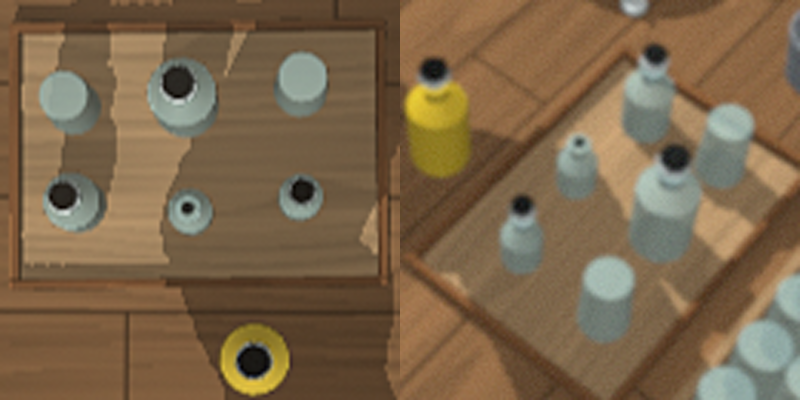

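The crop confirms it: small (343,187), medium (265,188) and large (303,152) carry black caps on the tray. (307,194) is the open bottle, and the yellow one is off the tray.

Run:
```python
from h import *
from station import ctrl
mt=ctrl.camera_model('top');ms=ctrl.camera_model('scene')
D=dict(small=((342.8,186.6),(322.1,221.1),122,),medium=((264.8,188.3),(369,168.5),147),large=((302.2,151.5),(375.9,204.8),174))
for k,(a,b,z) in D.items():
    x,e=tri(ray(mt,*a),ray(ms,*b))
    p=plane(mt,*a,z-2);q=plane(ms,*b,z-4)
    print(k,x.round(1),np.round(e,1),p.round(1),q.round(1))
    for yaw in (0,np.pi/2,-np.pi/2):
        o=(R.from_euler('z',yaw)*R.from_euler('x',np.pi)).as_rotvec()
        j=ctrl.solve_ik([p[0],p[1],z+40],o); print(yaw, None if j is None else np.round(j,2))
```

```text
small [525.5 -49.4 120.6] [0.6 0.6] [526. -49. 120.] [524.  -48.6 118. ]
0 [-0.14  0.2   2.11 -0.    0.83 -0.14]
1.5707963267948966 [-0.14  0.2   2.11 -0.    0.83 -1.71]
-1.5707963267948966 [-0.14  0.2   2.11 -0.    0.83  1.43]
medium [518.2 192.1 144.1] [0.2 0.2] [518.3 192.2 145. ] [517.6 192.8 143. ]
0 [ 0.31  0.2   2.05 -0.    0.89  0.31]
1.5707963267948966 [ 0.31  0.2   2.05 -0.    0.89 -1.26]
-1.5707963267948966 [ 0.31  0.2   2.05 -0.    0.89  1.88]
large [628.7  75.7 169.5] [0.3 0.3] [628.5  75.7 172. ] [628.7  75.2 170. ]
0 [ 0.08  0.29  1.88 -0.    0.97  0.08]
1.5707963267948966 [ 0.08  0.29  1.88 -0.    0.97 -1.49]
-1.5707963267948966 [ 0.08  0.29  1.88 -0.    0.97  1.65]
```

Views agree within about 2 mm. Closing the fingers and tapping the small one.

```bash
cat >> h.py <<'E'
from station import ctrl
O=R.from_euler('x',np.pi).as_rotvec()
P=dict(small=(525.5,-49.0,122),medium=(518.2,192.3,147),large=(628.6,75.6,174))
def st(n=''):
    s=ctrl.sense();print(n,round(s['t'],2),np.round(s['eef_pos'],1),np.round(s['contact_force'],1),round(s['finger_gap'],2));return s
def tap(k,F=9):
    x,y,z=P[k];T=11
    ctrl.move_linear([x,y,z+T+8],velocity=120);ctrl.wait(.2);st('above')
    for i in range(3):
        h=ctrl.move_linear([x,y,z-10-2+T],velocity=15,until_force=F)
        s=st(f'press{i} {h}')
        tip=s['eef_pos'][2]-T
        if tip<z-10+0.6: break
        ctrl.move_linear([x,y,tip+T+5],velocity=40);ctrl.wait(.1)
    ctrl.move_linear([x,y,z+T+15],velocity=60);st('up')
E
python3 - <<'E'
from h import *
ctrl.close_gripper()
x,y,z=P['small'];ctrl.move_to([x,y,230],O);st()
cv2.imwrite('pics/w1.png',ctrl.grab_frame('wrist')[:,:,::-1])
tap('small')
cv2.imwrite('pics/s1.png',ctrl.grab_frame('scene')[:,:,::-1])
E
```

```text
3.88 [525.6 -49.6 230. ] [ 0.4 -0.5  0.5] 0.0
above 5.03 [525.9 -49.1 141.7] [0.5 0.8 0.5] 0.0
press0 False 6.51 [525.8 -49.  121.3] [-1.1 -0.   7.7] 0.01
up 7.11 [525.5 -49.  148.1] [-0.3  0.1  0. ] 0.0
```

View pics/w1.png

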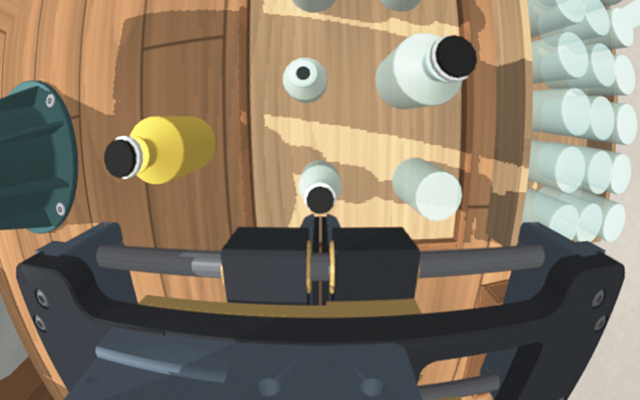

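View pics/s1.png

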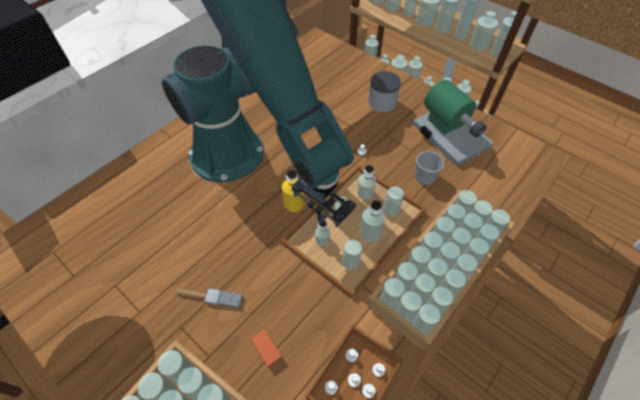

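Small: the held force of 7.7 N at tip 110.3 mm is well above the roughly 3 N slide force, so it is on its stop. The wrist view shows the cap at (319,199) in line with the fingertips. Before going on to the next, a picture of the small one from the wrist.

Run:
```python
from h import *
x,y,z=P['small'];ctrl.move_linear([x,y,230],velocity=150)
x,y,z=P['medium'];ctrl.move_linear([x,y,230],O,velocity=150)
f=ctrl.grab_frame('scene')[:,:,::-1];s0=cv2.imread('pics/scene0.png')
g=lambda i:cv2.resize(i[210:255,300:345],(400,400),interpolation=cv2.INTER_CUBIC)
cv2.imwrite('pics/s2.png',np.hstack([g(s0),g(f)]))
cv2.imwrite('pics/w2.png',ctrl.grab_frame('wrist')[:,:,::-1]);st()
```

```text
9.72 [518.2 191.8 230. ] [ 0.8 -0.6 -0.6] 0.01
```

View pics/s2.png

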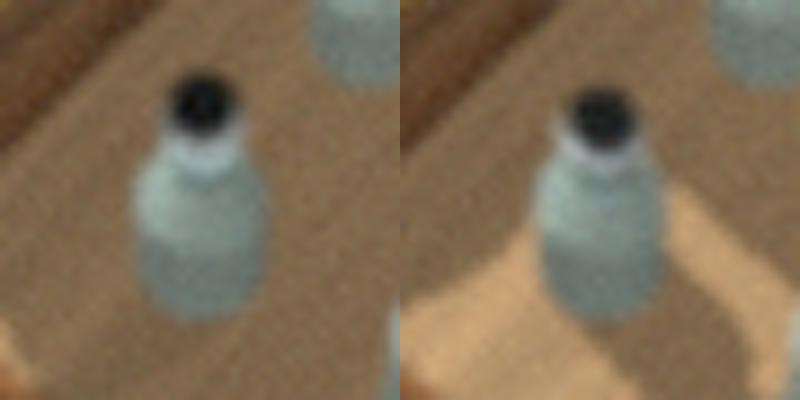

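View pics/w2.png

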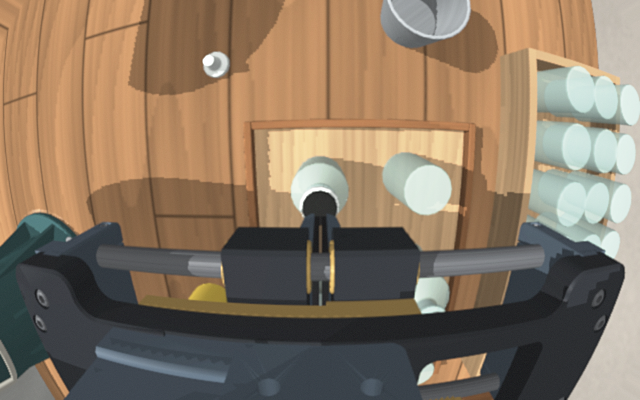

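The small stopper's cap has dropped onto the lip in the right half of the pair, and the bottle hasn't moved. The wrist view has the medium cap at (319,204), in line with the fingers. Next is the medium one, then over to the large.

Run:
```python
from h import *
tap('medium')
x,y,z=P['medium'];ctrl.move_linear([x,y,235],velocity=150)
x,y,z=P['large'];ctrl.move_linear([x,y,235],O,velocity=150)
f=ctrl.grab_frame('scene')[:,:,::-1];s0=cv2.imread('pics/scene0.png')
g=lambda i:cv2.resize(i[160:205,347:392],(400,400),interpolation=cv2.INTER_CUBIC)
cv2.imwrite('pics/s3.png',np.hstack([g(s0),g(f)]))
cv2.imwrite('pics/w3.png',ctrl.grab_frame('wrist')[:,:,::-1]);st()
```

```text
above 10.6 [518.7 192.4 166.8] [0.3 0.2 0.5] 0.01
press0 False 12.08 [518.4 192.4 146.3] [-2.2 -1.3  8. ] 0.0
up 12.68 [518.2 192.3 173.1] [0.5 0.1 0.1] 0.01
 14.57 [628.2  76.2 235.1] [-0.3  0.2  0.2] 0.01
```

View pics/s3.png

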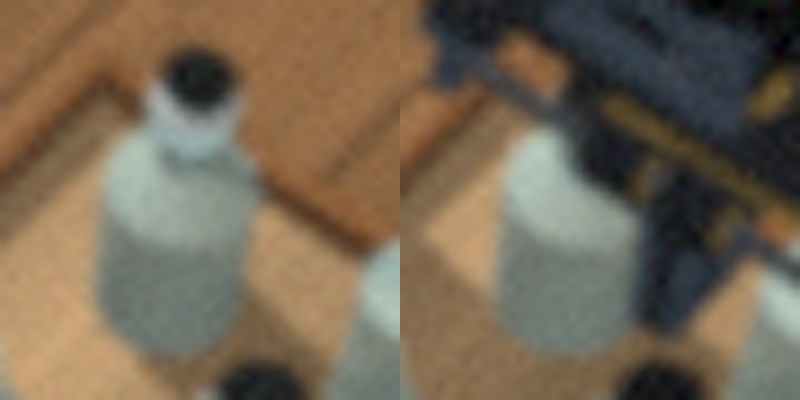

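View pics/w3.png

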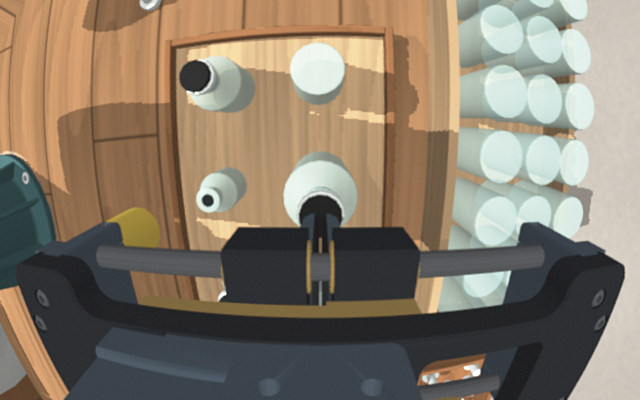

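The arm hides the medium cap in the scene view. Before touching the large one, I'll check the medium cap's height from the wrist frame, where it sits near (196,75).

Run:
```python
from h import *
m=ctrl.camera_model('wrist');im=cv2.imread('pics/w3.png')
B=blobs(im,170,50,225,105,50);print(B)
(u,v)=B[0][0]
dx,dy=u-m['cx'],v-m['cy'];r=np.hypot(dx,dy);th=r/m['fx']
d=R.from_rotvec(m['orientation']).apply([np.sin(th)*dx/r,np.sin(th)*dy/r,np.cos(th)]);p=np.array(m['position'])
for z in(143,137,133,127):print(z,(p+d*(z-p[2])/d[2]).round(1))
mt=ctrl.camera_model('top');x,e=tri((p,d),ray(mt,264.8,188.3))
print('ref proud top-ray',x,e)
```

```text
[(array([201.40875912,  75.95620438]), array([ 22,  30, 137], dtype=int32))]
143 [528.1 187.6 143. ]
137 [525.8 188.7 137. ]
133 [524.2 189.4 133. ]
127 [521.8 190.4 127. ]
ref proud top-ray [519.93769016 193.26964791 122.18086298] [np.float64(1.9661654501968195), np.float64(1.9661654501968422)]
```

Run:
```python
from h import *
m=ctrl.camera_model('wrist');im=cv2.imread('pics/w3.png')
for t in(60,75,90):
    B=blobs(im,170,50,225,105,t);b=max(B,key=lambda q:q[1][2]);print(t,b)
    (u,v)=b[0]
    dx,dy=u-m['cx'],v-m['cy'];r=np.hypot(dx,dy);th=r/m['fx']
    d=R.from_rotvec(m['orientation']).apply([np.sin(th)*dx/r,np.sin(th)*dy/r,np.cos(th)]);p=np.array(m['position'])
    for z in(143,133):print(z,(p+d*(z-p[2])/d[2]).round(1))
g=lambda i:cv2.resize(i[40:120,160:260],(750,600),interpolation=cv2.INTER_CUBIC);cv2.imwrite('pics/w3c.png',g(im))
```

```text
60 (array([194.69197708,  75.82951289]), array([ 30,  30, 698], dtype=int32))
143 [521.8 188.4 143. ]
133 [517.6 190.2 133. ]
75 (array([194.5409154 ,  75.82246879]), array([ 30,  31, 721], dtype=int32))
143 [521.7 188.4 143. ]
133 [517.5 190.2 133. ]
90 (array([194.53450609,  75.73748309]), array([ 31,  31, 739], dtype=int32))
143 [521.7 188.5 143. ]
133 [517.5 190.3 133. ]
```

View pics/w3c.png

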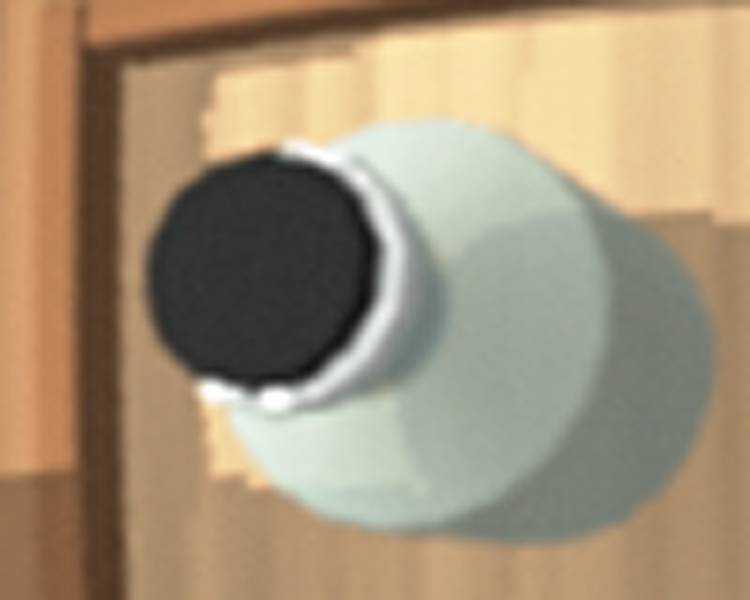

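The crop shows the medium cap at (195,76). Its ray meets the known x,y (518,192) at the seated height of about 133 mm, not at 143 mm, and the head is on the lip. On to the large one.

Run:
```python
from h import *
tap('large')
x,y,z=P['large'];ctrl.move_linear([x,y,235],velocity=150)
ctrl.move_to([450,-350,260],O);st()
for n in('scene','top'): cv2.imwrite(f'pics/{n}4.png',ctrl.grab_frame(n)[:,:,::-1])
f=cv2.imread('pics/scene4.png');s0=cv2.imread('pics/scene0.png')
g=lambda i:cv2.resize(i[150:290,280:420],(400,400),interpolation=cv2.INTER_CUBIC)
cv2.imwrite('pics/s4.png',np.hstack([g(s0),g(f)]))
t=cv2.imread('pics/top4.png')
print([(c.round(1),s) for c,s in blobs(t,245,125,375,255)]);print([(c.round(1),s) for c,s in blobs(f,270,150,430,300)])
```

```text
above 15.28 [629.1  75.7 193.9] [-0.5  0.4 -0.1] 0.0
press0 False 16.76 [628.9  75.6 173.5] [-2.5 -0.6  7.4] 0.0
up 17.36 [628.6  75.6 200.1] [ 0.  -0.8 -0.1] 0.0
 19.43 [ 450.5 -349.4  259.9] [0.8 0.5 0.3] 0.01
[(array([302.4, 152. ]), array([10,  9, 75], dtype=int32)), (array([342.4, 186.8]), array([ 6,  7, 35], dtype=int32)), (array([265.4, 188.5]), array([ 8,  8, 49], dtype=int32)), (array([326.9, 241.9]), array([10, 10, 72], dtype=int32))]
[(array([368.7, 170.4]), array([ 5,  5, 19], dtype=int32)), (array([291.3, 173.6]), array([ 7,  7, 35], dtype=int32)), (array([375.5, 206.2]), array([ 8,  8, 53], dtype=int32)), (array([322.3, 222.6]), array([ 5,  5, 18], dtype=int32))]
```

View pics/s4.png

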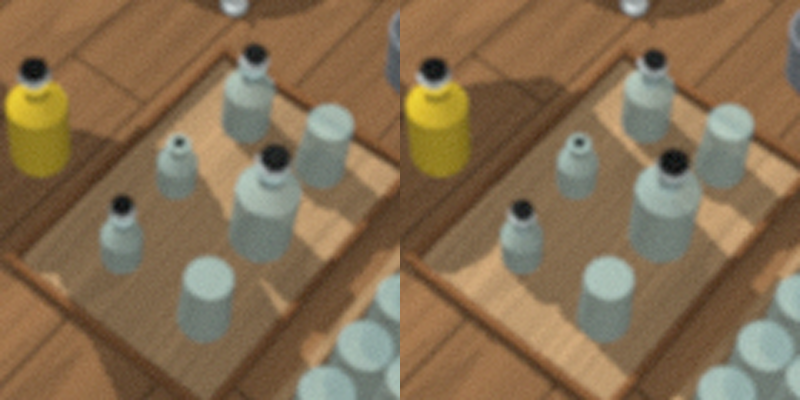

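View pics/top4.png

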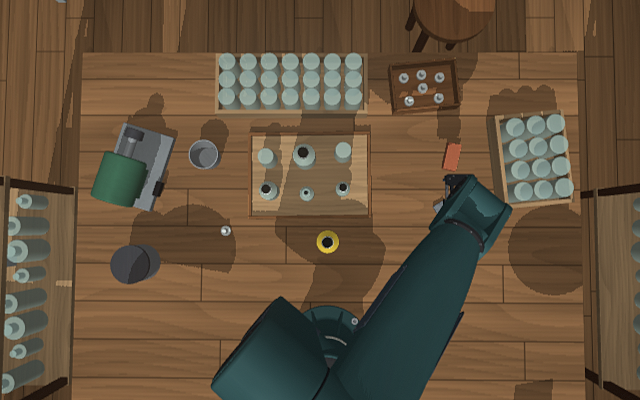

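Run:
```python
from h import *
mt=ctrl.camera_model('top');ms=ctrl.camera_model('scene')
a=cv2.imread('pics/scene0.png');b=cv2.imread('pics/scene4.png')
def wc(im,u,v):
    # dark-weighted centroid, upsampled
    g=im[v-8:v+9,u-8:u+9].max(2).astype(float);w=np.clip(100-g,0,60);yy,xx=np.mgrid[v-8:v+9,u-8:u+9]
    return np.array([(w*xx).sum(),(w*yy).sum()])/w.sum()
C=dict(small=(322,222),medium=(369,170),large=(376,205),yellow=(291,174))
for k,c in C.items():
    d=wc(b,*c)-wc(a,*c);ex=''
    if k in P:
        x,y,z=P[k]
        def pr(z):
            q=R.from_rotvec(ms['orientation']).inv().apply(np.array([x,y,z])-ms['position']);return ms['fx']*q[:2]/q[2]
        ex=(pr(z-14)-pr(z-4)).round(2)
    print(k,d.round(2),'expected for 10mm',ex)
```

```text
small [0.19 1.62] expected for 10mm [-0.02  1.73]
medium [-0.25  1.92] expected for 10mm [-0.3   1.94]
large [-0.51  1.6 ] expected for 10mm [-0.38  1.88]
yellow [ 0.14 -0.05] expected for 10mm
```

The image drops match about 10 mm of travel on all three, and the yellow bottle hasn't moved. Handing in.

Run:
```python
from station import ctrl
print(ctrl.hand_in())
```

```text
the job is handed in; nothing more can be done
None
```

I pressed all three stoppers down with the closed fingertips, small first, then medium, then large, and handed the job in with the arm clear. My clock last read 19.4 s, and no verdict is reported.

- **How each cap was seated:** each took one slow press at 15 mm/s rather than several taps. Each ended at 7.4–8.0 N, with the fingertips about 2 mm below the seated cap height. That is well above the roughly 3 N slide force, so the heads were on the lips.
- **Picture check of the drop:** the caps moved down in the scene camera by 1.62 px (small), 1.92 px (medium) and 1.60 px (large). A full 10 mm would give 1.73, 1.94 and 1.88 px. The large one reads lowest, about 8.5 mm from pixels alone. The press force and fingertip height agree with fully seated, so I put the shortfall down to pixel noise.
- **Medium cap:** the arm hid it in the scene view right after its press. I checked its height from the wrist camera before touching the large one, and it came out at the seated height.
- **Everything else:** in the before-and-after pictures the bottles stand upright where they were. The yellow look-alike and the other things on and near the tray show no movement.

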